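# Test the round-plunger touch catch of a closet door

### The arm

A 6-joint arm with a two-finger parallel gripper is mounted at the origin on the work surface. World frame = base frame: x ahead of the robot, y to its left, z up, the work surface at z = 0. Lengths are in mm, angles in rad, forces in N, time in s.
With the tool pointing down it reaches from about 350 to 775 mm from the base axis. Payload 7.3 kg.
Tool frame: the origin (TCP) lies midway between the tips of the shut fingers; the grasp point (between the pads) lies 19 mm behind it; z points along the fingers, x is the direction in which the jaws open and shut, and the axes are right-handed (so a half turn about z gives the same grasp; the last joint's range is limited). The gripper opens to 92 mm and grips with 3 to 60 N. Pads are 19 mm wide; open, the fingers measure 130 mm over their backs; the gripper's body (75 mm by 190 mm) begins 47 mm behind the grasp point.
Start: joints at [1.04, 0.342, 1.524, -0, 1.275, -0.146], TCP at [197.059, 486.634, 226.741] pointing down, gripper open.
Joint ranges: [-2.53, 2.53], [-0.77, 2.02], [0.04, 2.7], [-1, 4.14], [0.28, 2.66], [-3.11, 3.11]. Speed limits (rad/s): [2.57, 2.57, 3.14, 3.14, 3.14, 3.14].

### API

Orientations are given as [roll, pitch, yaw] about the fixed x, y, z axes, in that order (R = Rz(yaw) Ry(pitch) Rx(roll)).
In Python, from cell import r, vision, hand_in gives the robot as it stands. The module is installed in compiled form; this text tells all that it offers.
- The arm moves only by the shell command python3 -m inch 'ROWS' [FORCE]. ROWS is JSON, a list of rows, each a list of 7 numbers: the shift along the tool's x, y, z in mm, then the turn, a rotation vector about the tool's x, y, z in rad, then the finger opening in mm, from 0 to 91.8. In form: [[dx, dy, dz, ax, ay, az, hand], ...]. A call has 1 to 12 rows; each row shifts and turns the commanded pose from where the row before left it, along the tool's axes as they then stand; what a row does not reach is not made up. A row lasts 1/12 s, in which the tool goes at most 41.7 mm and 7.16 degrees, less where a joint would pass 70% of its speed; a pose out of reach is approached as far as the arm can. A call with a gripper value outside its range is refused whole. The fingers move at their own pace and stop on an object; FORCE is the grip in N (left out, the last holds). Time passes only in rows, so rows that do not move let the fingers close. It gives the time, the measured TCP pose, the force and the opening at its end, in the units of the state.
- r.get_state(): the state, without advancing time (a new reading comes with each control period).
- vision.capture(name): name is "scene" or "top" or "wrist"; returns a dict with "img" (420x560x3 uint8, blue, green, red), "vertical_fov" (degrees; the focal length in pixels is half the picture's height over the tangent of half this angle, whatever the lens; pixels are square), "cx", "cy" (the principal point, pixels), "position" and "attitude" of the camera in the world; the wrist camera has in their place "hand_eye" (4x4, takes a point from camera to tool coordinates, whose origin is the TCP and whose axes are the tool frame's). Camera axes: x right, y down, z forward; pixel columns grow to the right and rows downward; lengths in mm; the calibration is good to about 2 mm. A picture is of the moment at which its call begins: read the wrist's pose just before it. There is no depth.
- hand_in(): hands the job in, once; it reports no verdict.
Trained networks look in a picture, given as the dict that the camera call returned (one of the last four; its "shot" number tells which), for a name from the list of things; names that differ only in an ending like _2 or _b are one class to them, and where a whole thing is asked for, a point or a joint stands for the part that bears it (a point fixed in the world has none). Each returns a list of dicts, best first, with "conf" (0 to 1); they miss things now and then, are a little off and sometimes report something else, mostly with a low value. They report only what shows in the picture. A call takes as long as a camera call.
- vision.recognise(picture, thing): "centre" ([column, row] in pixels, amid what is visible of it).
- vision.masks_of(picture, thing): "region" (420x560 bool, what is visible of it) and "centre" ([column, row] in pixels, amid what is visible of it).
- vision.landmark_of(picture, thing): "centre" ([column, row] in pixels: a listed point, or the origin of a listed thing).
The state is a dict: "time": time; "qpos": joint angles; "dq": joint speeds; "joint_efforts": joint torques, N m; "tool_pos": TCP position; "ee_rot": TCP orientation; "ft_force": force on the tool from outside, world axes, zero at the start; "moment": the same for the moment, N m; "width": opening from 0.0 (shut) to 1.0 (fully open).
Only numpy, scipy, OpenCV 4.12 (cv2) and the standard library are available. Lean on these libraries where they do the work, as an engineer would, in place of code of your own. Each camera call takes 0.05 s, during which the arm holds its last target.

### The job

The closet door lies on the bench, inside face up, with its hook rail and tools. Test the magnetic touch catch that has the round plunger: gently press that plunger fully in with the fingertips, keep it in for about two seconds, then let it spring back out and draw the hand about 10 cm or more clear of it. Do not touch the catches with the square and the narrow bar-shaped plungers, and do not move or lift the tools and small parts lying on the door.

Things in the scene. Friction and masses are not known exactly. Their poses are not given: they have to be found in the camera images.
- door: wooden closet door panel 420 x 1040 mm, 20 mm thick, fixed flat on the bench. Origin: centre of its underside; x across the panel away from the robot, y along its length, z up. A stainless 10 mm rail runs along y at x = 155 mm, its axis 42 mm above the bench, hooks up to 69 mm above the bench. The three catches stand in the strip nearer the robot (x from -135 to -85 mm), in any order, at y about -240, 0 and 240 mm
- catch_round: housing of the catch with the round plunger (the one to test): grey plastic block 52 x 46 mm, 18 mm high, on a flange 80 x 46 mm and 4 mm thick, screwed to the door. Origin: centre of its underside on the door's face; z up, x along the flange. The white plunger stands 16 mm out of the middle of its top (34 mm above the door in all) and goes in 8 mm
- round_top (a point): centre of the flat top of the round white plunger (36 mm diameter), 54 mm above the bench when out; it moves with the plunger; z up
- round_plunger (a joint): how far the round plunger is pressed in, m: 0 out, 0.008 against its stop, fully in from about 0.0065. A spring pushes it out with 1.6 N at first and 4.8 N fully in; it goes straight down. More than 30 N would damage the catch
- catch_square: housing of the catch with the square plunger (34 x 34 mm): grey plastic block 52 x 46 mm, 18 mm high, on a flange 80 x 46 mm and 4 mm thick, screwed to the door. Origin: centre of its underside on the door's face; z up, x along the flange. The white plunger stands 16 mm out of the middle of its top (34 mm above the door in all) and goes in 8 mm like that of the round one
- catch_bar: housing of the catch with the bar plunger (46 x 14 mm): grey plastic block 52 x 46 mm, 18 mm high, on a flange 80 x 46 mm and 4 mm thick, screwed to the door. Origin: centre of its underside on the door's face; z up, x along the flange. The white plunger stands 16 mm out of the middle of its top (34 mm above the door in all) and goes in 8 mm like that of the round one
- dustpan: matte black dustpan head 150 x 210 mm, 45 mm high, loose on the door. Origin: centre of its underside
- shoe_brush: bamboo shoe brush 160 x 45 mm, 40 mm high, bristles down, loose on the door. Origin: centre of its underside
- rake: small aluminium carpet rake 175 mm long, head 100 mm wide towards the robot, 30 mm high, loose on the door. Origin: at the level of the tine tips, below the handle, 75 mm from the head
- caddy: white flat-backed toilet brush caddy lying on its back, 130 x 96 mm, 74 mm high, brush handle standing 120 mm out of it away from the robot, loose on the door. Origin: centre of its underside
- strike_plate: spare steel strike plate 45 x 16 x 5 mm, loose on the door. Origin: centre of its underside
- tub: small grey round tub, 60 mm diameter, 35 mm high, loose on the door. Origin: centre of its underside
- square_plunger (a joint): how far the square plunger is pressed in, m (0 out); to be left alone
- bar_plunger (a joint): how far the bar plunger is pressed in, m (0 out); to be left alone

How it is judged (in metres and radians):
On the way, in this order (a step that is already met when the one before it is completed fails the run):
1. the round plunger is pressed in at least 6.5 mm by the fingertips and kept in for at least 1.2 s (value of joint round_plunger above 0.0065 m and contact force between the fingers and catch_round above 0.5 N), for 1.2 s.
2. the round plunger has sprung back out (value of joint round_plunger below 0.001 m), for 0.2 s.
At the end, for the whole second after the job is handed in: all three plungers are out (within 1 mm), the hand is withdrawn (the grasp point more than 80 mm from the round plunger's top), and every loose thing is at rest within 15 mm of where it began (value of joint each of round_plunger, square_plunger, bar_plunger below 0.001 m and distance between the grasp point and round_top above 0.08 m and distance of each of dustpan, shoe_brush, rake, caddy, strike_plate, tub from where it was at the start of the episode below 0.015 m and linear speed of each of dustpan, shoe_brush, rake, caddy, strike_plate, tub below 0.02 m/s); the robot touches nothing.
It fails at once if the catch with the square plunger is touched (contact force between anything else and catch_square above 0.5 N).
It fails at once if the catch with the bar plunger is touched (contact force between anything else and catch_bar above 0.5 N).
It fails at once if the round catch is pressed with more than 30 N (contact force between anything else and catch_round above 30 N).
It fails at once if a tool or small part on the door is moved or lifted more than 15 mm (distance of any of dustpan, shoe_brush, rake, caddy, strike_plate, tub from where it was at the start of the episode above 0.015 m).
It also fails if it takes over 35 s, if anything falls off the work surface, if the arm or the gripper's body presses on something with over 40 N, if the wrist force passes 120 N, or if a joint passes its speed limit or range.

## Working session

There is one attempt and no reset: what is moved stays moved. The work goes in short steps, Python scripts to look and compute and a shell command to move; the robot and the scene stay as the last step left them, time stands still between calls to the robot, and variables do not carry over. Pictures are saved under pics/ and viewed, and the job is handed in when it is done.

```bash
mkdir -p pics; cat > h.py <<'E'
import numpy as np, cv2
from scipy.spatial.transform import Rotation as R
from cell import r, vision, hand_in
def ray(p,px):
    h=p["img"].shape[0]; f=h/2/np.tan(np.radians(p["vertical_fov"])/2)
    d=np.array([(px[0]-p["cx"])/f,(px[1]-p["cy"])/f,1.])
    return d
E
python3 - <<'E'
from h import *
print(r.get_state())
for n in ["scene","top"]:
    p=vision.capture(n); cv2.imwrite(f"pics/{n}0.png",p["img"])
    print({k:v for k,v in p.items() if k!="img"})
    for t in ["catch_round","round_top","catch_square","catch_bar","dustpan","shoe_brush","rake","caddy","strike_plate","tub","door"]:
        print(t,vision.landmark_of(p,t)[:3])
E
```

```text
{'time': 0.0, 'qpos': array([ 1.04001888e+00,  3.42702016e-01,  1.52502808e+00, -3.49832265e-05,
        1.27539313e+00, -1.46011916e-01]), 'dq': array([ 3.44016774e-05,  5.25649726e-04, -2.00924293e-04,  1.48196819e-03,
        2.69845553e-03,  1.63387588e-03]), 'joint_efforts': array([-2.85926275e-03, -4.31247926e+01, -2.44216686e+01,  7.15565588e-02,
        5.60635119e-02, -8.05977766e-05]), 'tool_pos': array([196.83848   , 486.257681  , 226.05185062]), 'ee_rot': array([-3.14140306e+00,  1.51914764e-03,  1.18604115e+00]), 'ft_force': array([-0.08166422,  0.43130684,  0.3240461 ]), 'moment': array([0.01463215, 0.04331903, 0.03799226]), 'width': 1.0022805693987324}
{'vertical_fov': 56.94188254034798, 'cx': 279.14299678222864, 'cy': 214.4152079330703, 'position': array([1178.31597508,  448.09203169,  682.63635469]), 'attitude': array([-2.25985845,  0.01766147,  2.15524445]), 'shot': 1}
catch_round [{'centre': [216.5, 188.8], 'conf': 0.69}]
round_top [{'centre': [217.2, 179.0], 'conf': 0.55}]
catch_square [{'centre': [351.2, 239.9], 'conf': 0.89}, {'centre': [398.6, 320.9], 'conf': 0
[... 718 characters left out ...]
37.5], 'conf': 0.86}]
round_top [{'centre': [357.4, 237.0], 'conf': 0.6}]
catch_square [{'centre': [215.6, 236.1], 'conf': 0.62}]
catch_bar [{'centre': [289.8, 231.0], 'conf': 0.9}]
dustpan [{'centre': [157.8, 184.0], 'conf': 0.81}]
shoe_brush [{'centre': [322.2, 187.9], 'conf': 0.92}, {'centre': [159.5, 184.2], 'conf': 0.27}, {'centre': [291.4, 228.6], 'conf': 0.15}]
rake [{'centre': [246.6, 182.6], 'conf': 0.62}]
caddy [{'centre': [407.9, 178.8], 'conf': 0.92}]
strike_plate [{'centre': [153.5, 242.1], 'conf': 0.6}, {'centre': [213.1, 238.3], 'conf': 0.2}]
tub [{'centre': [427.4, 237.0], 'conf': 0.83}]
door [{'centre': [280.8, 197.2], 'conf': 0.66}, {'centre': [356.9, 238.9], 'conf': 0.55}]
```

View pics/scene0.png

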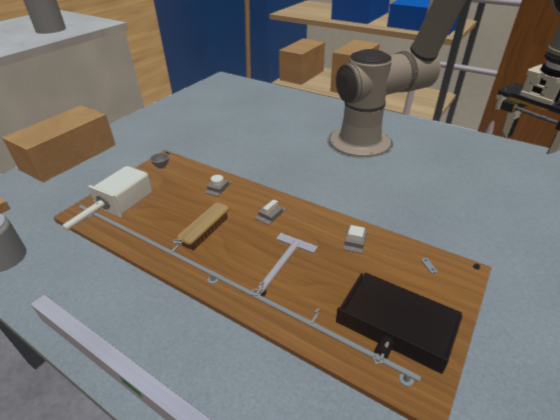

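View pics/top0.png

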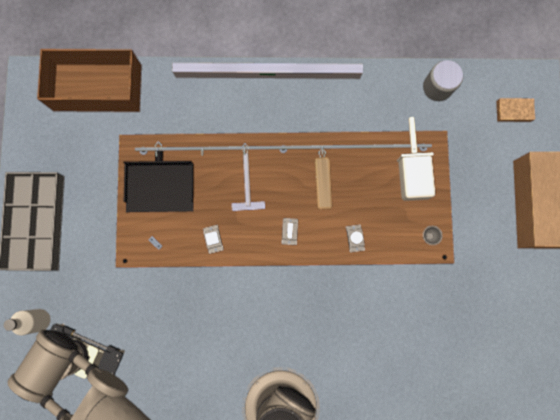

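```bash
cat >> h.py <<'E'
def toplane(p,px,z):
    M=R.from_euler("xyz",p["attitude"]).as_matrix(); d=M@ray(p,px); o=np.array(p["position"])
    return o+d*(z-o[2])/d[2]
E
python3 - <<'E'
from h import *
p=vision.capture("top")
for t,z in [("round_top",54),("catch_round",20),("catch_square",20),("catch_bar",20),("tub",20),("shoe_brush",20),("caddy",20)]:
    for d in vision.landmark_of(p,t)[:1]: print(t,d,toplane(p,d["centre"],z).round(1))
p=vision.capture("scene")
for t,z in [("round_top",54),("catch_round",20),("catch_square",20),("tub",20),("shoe_brush",20),("caddy",20)]:
    for d in vision.landmark_of(p,t)[:1]: print(t,d,toplane(p,d["centre"],z).round(1))
E
```

```text
round_top {'centre': [355.6, 235.9], 'conf': 0.66} [ 510.8 -224.5   54. ]
catch_round {'centre': [353.4, 240.9], 'conf': 0.96} [ 498.2 -222.2   20. ]
catch_bar {'centre': [291.7, 230.9], 'conf': 0.77} [527.5 -32.1  20. ]
tub {'centre': [427.1, 236.6], 'conf': 0.76} [ 513.3 -449.4   20. ]
shoe_brush {'centre': [321.6, 185.8], 'conf': 0.85} [ 669.6 -124.6   20. ]
caddy {'centre': [409.4, 178.2], 'conf': 0.76} [ 695.9 -399.    20. ]
round_top {'centre': [214.0, 176.9], 'conf': 0.5} [ 505.9 -237.3   54. ]
catch_round {'centre': [216.5, 187.4], 'conf': 0.78} [ 507.9 -231.5   20. ]
catch_square {'centre': [355.6, 242.0], 'conf': 0.6} [502.3 212.9  20. ]
tub {'centre': [163.9, 163.8], 'conf': 0.64} [ 498.1 -462.5   20. ]
shoe_brush {'centre': [204.1, 232.0], 'conf': 0.73} [ 675.7 -129.2   20. ]
caddy {'centre': [129.9, 199.8], 'conf': 0.97} [ 686.4 -402.    20. ]
```

The overhead view shows the round plunger at about (356, 237), between the shoe brush (322, 185) and the tub (432, 235). The bar catch is at (290, 231) and the square one at (213, 239). The oblique view agrees, with round at (217, 181). That puts round_top near (508, -230, 54). I'll close the fingers and move over at the present height.

```bash
python3 -m inch '[[-6,9,0,0,0,0,0],[-14,20,0,0,0,0,0],[-19,29,0,0,0,0,0],[-21,32,0,0,0,0,0],[-21,32,0,0,0,0,0],[-21,32,0,0,0,0,0],[-21,32,0,0,0,0,0],[-21,32,0,0,0,0,0],[-21,32,0,0,0,0,0],[-21,32,0,0,0,0,0],[-21,32,0,0,0,0,0],[-18,28,0,0,0,0,0]]' 15
```

```text
time: 2.95
tool_pos: [430.4, 146.9, 226.9]
ee_rot: [3.141, 0.0, 1.185]
ft_force: [0.3, 0.9, 0.0]
width: 0.181
```

```bash
python3 -m inch '[[-24,20,0,0,0,0,0],[-29,19,0,0,0,0,0],[-30,19,0,0,0,0,0],[-30,19,0,0,0,0,0],[-30,19,0,0,0,0,0],[-30,19,0,0,0,0,0],[-30,19,0,0,0,0,0],[-30,19,0,0,0,0,0],[-30,19,0,0,0,0,0],[-24,15,0,0,0,0,0],[-16,10,0,0,0,0,0],[-8,5,0,0,0,0,0]]'
python3 - <<'E'
from h import *
s=r.get_state();print(s["time"],s["tool_pos"],s["ee_rot"],s["width"],s["ft_force"])
p=vision.capture("wrist");cv2.imwrite("pics/w1.png",p["img"]);print(p["hand_eye"],p["vertical_fov"])
for t in ["round_top","catch_round"]: print(t,vision.landmark_of(p,t)[:3])
print(vision.masks_of(p,"round_plunger")[:1] and vision.masks_of(p,"round_plunger")[0]["centre"])
E
```

```text
time: 3.95
tool_pos: [499.6, -217.4, 226.4]
ee_rot: [3.142, 0.001, 1.183]
ft_force: [-0.6, -0.5, 0.1]
width: 0.011
3.95 [ 499.58082212 -217.37555275  226.42148021] [3.14155098e+00 5.35709587e-04 1.18339230e+00] 0.010537776847907337 [-0.56459021 -0.50143511  0.09721679]
[[ 9.99999768e-01 -5.29047037e-04  4.29563183e-04 -2.07804356e-01]
 [ 3.82750650e-04  9.57545118e-01  2.88283195e-01 -7.79395536e+01]
 [-5.63841499e-04 -2.88282964e-01  9.57545098e-01 -1.58724040e+02]
 [ 0.00000000e+00  0.00000000e+00  0.00000000e+00  1.00000000e+00]] 58.16869722480124
round_top [{'centre': [275.5, 191.0], 'conf': 0.84}, {'centre': [80.4, 265.4], 'conf': 0.49}]
catch_round [{'centre': [273.4, 183.1], 'conf': 0.98}]
[272.2, 187.7]
```

View pics/w1.png

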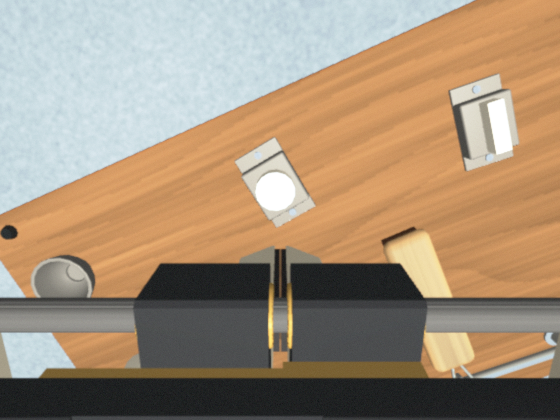

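```bash
cat >> h.py <<'E'
def wplane(p,s,px,z):
    H=np.array(p["hand_eye"]); T=R.from_euler("xyz",s["ee_rot"]).as_matrix()
    o=T@H[:3,3]+s["tool_pos"]; d=T@H[:3,:3]@ray(p,px)
    w=o+d*(z-o[2])/d[2]; return w, T.T@(w-s["tool_pos"])
E
python3 - <<'E'
from h import *
s=r.get_state();p=vision.capture("wrist")
for t,z in [("round_top",54),("catch_round",20)]:
    for d in vision.landmark_of(p,t)[:1]: print(t,d,*wplane(p,s,d["centre"],z))
m=vision.masks_of(p,"catch_round")[0]["region"]
g=p["img"].copy(); g[~m]=0
w=(g.min(2)>190).astype(np.uint8)
n,l,st,c=cv2.connectedComponentsWithStats(w); 
for i in range(1,n):
    if st[i,4]>100: print(st[i],c[i],*wplane(p,s,c[i],54))
E
```

```text
round_top {'centre': [267.6, 191.1], 'conf': 0.88} [ 504.22424939 -226.95245989   54.        ] [-11.17392137   9.41454517 172.70432975]
catch_round {'centre': [268.6, 182.4], 'conf': 0.64} [ 504.22242806 -226.98124191   20.        ] [-11.21840232   9.44285638 206.7043011 ]
[232 140  45  33 569] [253.98066784 155.98242531] [ 470.12460042 -225.80968802   54.        ] [-22.88561046 -22.63117493 172.71655098]
[ 239  156   64   63 2087] [270.79827504 188.22184954] [ 502.82372046 -223.23612972   54.        ] [ -8.25262082   6.72408324 172.70732092]
[269 200  41  26 323] [289.53250774 213.07430341] [ 531.18516017 -216.22284472   54.        ] [  8.87236732  30.39457517 172.70255867]
```

The wrist view shows the round plunger as a white disc at about (275, 190). The bar catch is at (485, 122), the tub at (63, 280) and the brush at (430, 300). I'll fit the disc precisely.

```bash
python3 - <<'E'
from h import *
s=r.get_state();p=vision.capture("wrist")
w=(p["img"].min(2)>235).astype(np.uint8)
n,l,st,c=cv2.connectedComponentsWithStats(w)
for i in range(1,n):
    if st[i,4]>300: print(st[i],c[i],*wplane(p,s,c[i],54))
print(cv2.HoughCircles(cv2.cvtColor(p["img"],6),cv2.HOUGH_GRADIENT,1,60,param1=150,param2=20,minRadius=15,maxRadius=25))
E
```

```text
[483 101  24  55 863] [494.5179606  128.06604867] [526.2407749  -23.60052469  54.        ] [185.71303515 -46.78031281 172.97771557]
[ 251  173   40   39 1183] [270.40659341 192.01606086] [ 506.53202633 -225.21536876   54.        ] [ -8.64124628  10.34580454 172.96662426]
[[[269.5 191.5  20. ]
  [ 51.5 280.5  24.4]]]
```

The arm has settled now. The disc spans 40 px, about 35 mm, which matches its 36 mm diameter, and sits at tool offset (-8.6, 10.3, 173). I'll line up and go down 100 mm.

```bash
python3 -m inch '[[-4,5,3,0,0,0,0],[-5,5,8,0,0,0,0],[0,0,14,0,0,0,0],[0,0,16,0,0,0,0],[0,0,16,0,0,0,0],[0,0,16,0,0,0,0],[0,0,14,0,0,0,0],[0,0,8,0,0,0,0],[0,0,5,0,0,0,0],[0,0,0,0,0,0,0],[0,0,0,0,0,0,0]]'
python3 - <<'E'
from h import *
s=r.get_state();p=vision.capture("wrist");cv2.imwrite("pics/w2.png",p["img"])
w=(p["img"].min(2)>235).astype(np.uint8)
n,l,st,c=cv2.connectedComponentsWithStats(w)
for i in range(1,n):
    if st[i,4]>300: print(st[i],c[i],*wplane(p,s,c[i],54))
for d in vision.landmark_of(p,"round_top")[:1]: print(d,*wplane(p,s,d["centre"],54))
print(s["tool_pos"],s["ft_force"])
E
```

```text
time: 5.37
tool_pos: [506.2, -226.7, 126.9]
ee_rot: [3.141, -0.0, 1.186]
ft_force: [-0.6, -0.1, 0.8]
width: 0.004
[ 255  190   55   52 2258] [282.2493357  215.69530558] [ 506.34296241 -225.24154415   54.        ] [ 1.44030303 -0.4636121  72.85299487]
{'centre': [280.6, 214.5], 'conf': 0.94} [ 505.18774805 -225.92424507   54.        ] [ 0.37384243 -1.27802138 72.8527323 ]
[ 506.21175981 -226.74442475  126.85308783] [-0.61065117 -0.07754734  0.81437113]
```

View pics/w2.png

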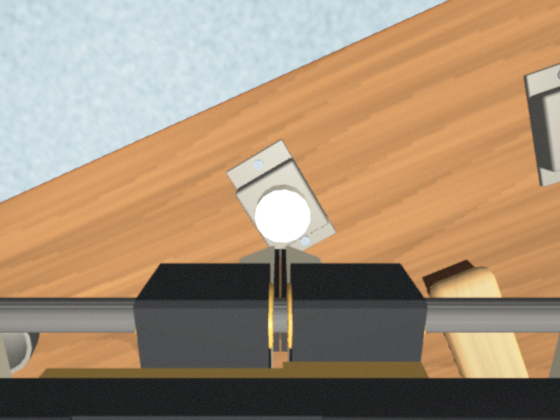

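The disc is at (282, 216), within about 1.5 mm of the tool axis, so the alignment is good. I'll go down to just above it.

```bash
python3 -m inch '[[1,0,4,0,0,0,0],[0,0,9,0,0,0,0],[0,0,12,0,0,0,0],[0,0,12,0,0,0,0],[0,0,12,0,0,0,0],[0,0,8,0,0,0,0],[0,0,4,0,0,0,0],[0,0,3,0,0,0,0],[0,0,1,0,0,0,0],[0,0,0,0,0,0,0],[0,0,0,0,0,0,0],[0,0,0,0,0,0,0]]'
```

```text
time: 6.47
tool_pos: [506.7, -225.7, 62.2]
ee_rot: [3.141, 0.0, 1.186]
ft_force: [-0.3, -0.4, -0.3]
width: 0.006
```

```bash
python3 -m inch '[[0,0,1,0,0,0,0],[0,0,1,0,0,0,0],[0,0,1,0,0,0,0],[0,0,1,0,0,0,0],[0,0,1,0,0,0,0],[0,0,0.5,0,0,0,0],[0,0,0,0,0,0,0],[0,0,0,0,0,0,0]]'
```

```text
time: 7.13
tool_pos: [506.4, -225.5, 56.1]
ee_rot: [-3.142, -0.0, 1.186]
ft_force: [0.1, 0.5, -0.4]
width: 0.001
```

```bash
python3 -m inch '[[0,0,1,0,0,0,0],[0,0,1,0,0,0,0],[0,0,1,0,0,0,0],[0,0,1,0,0,0,0],[0,0,1,0,0,0,0],[0,0,0,0,0,0,0],[0,0,0,0,0,0,0]]'
```

```text
time: 7.72
tool_pos: [506.4, -225.6, 51.3]
ee_rot: [3.141, -0.0, 1.186]
ft_force: [-0.2, 0.6, 2.3]
width: 0.009
```

```bash
python3 -m inch '[[0,0,1,0,0,0,0],[0,0,1,0,0,0,0],[0,0,0,0,0,0,0],[0,0,0,0,0,0,0]]'
```

```text
time: 8.05
tool_pos: [506.5, -225.6, 49.2]
ee_rot: [3.141, -0.0, 1.186]
ft_force: [0.1, 0.2, 4.3]
width: 0.003
```

The spring force is showing: 2.3 N at z 51.3 and 4.3 N at z 49.2. I'll press on towards z 46.5.

```bash
python3 -m inch '[[0,0,1,0,0,0,0],[0,0,0.8,0,0,0,0],[0,0,0,0,0,0,0],[0,0,0,0,0,0,0]]'
```

```text
time: 8.38
tool_pos: [506.4, -225.6, 47.4]
ee_rot: [3.141, -0.0, 1.186]
ft_force: [0.3, -0.8, 4.3]
width: 0.009
```

```bash
python3 -m inch '[[0,0,0.4,0,0,0,0],[0,0,0,0,0,0,0],[0,0,0,0,0,0,0]]'
```

```text
time: 8.63
tool_pos: [506.4, -225.6, 47.1]
ee_rot: [3.141, -0.0, 1.186]
ft_force: [0.2, 0.9, 4.8]
width: 0.003
```

```bash
python3 -m inch '[[0,0,0.4,0,0,0,0],[0,0,0,0,0,0,0],[0,0,0,0,0,0,0]]'
```

```text
time: 8.88
tool_pos: [506.4, -225.6, 46.6]
ee_rot: [3.141, -0.0, 1.186]
ft_force: [-0.6, 1.1, 4.0]
width: 0.004
```

```bash
python3 -m inch '[[0,0,0.4,0,0,0,0],[0,0,0,0,0,0,0],[0,0,0,0,0,0,0]]'
```

```text
time: 9.13
tool_pos: [506.4, -225.6, 46.3]
ee_rot: [3.141, -0.0, 1.186]
ft_force: [0.0, 0.3, 4.6]
width: 0.01
```

```bash
python3 -m inch '[[0,0,0.4,0,0,0,0],[0,0,0,0,0,0,0],[0,0,0,0,0,0,0]]'
```

```text
time: 9.38
tool_pos: [506.5, -225.6, 46.2]
ee_rot: [3.141, -0.0, 1.186]
ft_force: [-1.3, 0.4, 6.9]
width: 0.002
```

The stop is reached: the tip stays at z 46.2 and the force rises to 6.9 N. I'll hold for two seconds.

```bash
python3 -m inch '[[0,0,0,0,0,0,0],[0,0,0,0,0,0,0],[0,0,0,0,0,0,0],[0,0,0,0,0,0,0],[0,0,0,0,0,0,0],[0,0,0,0,0,0,0],[0,0,0,0,0,0,0],[0,0,0,0,0,0,0],[0,0,0,0,0,0,0],[0,0,0,0,0,0,0],[0,0,0,0,0,0,0],[0,0,0,0,0,0,0]]'
```

```text
time: 10.38
tool_pos: [506.5, -225.6, 46.2]
ee_rot: [3.141, -0.0, 1.186]
ft_force: [-1.3, 0.8, 8.1]
width: 0.006
```

```bash
python3 -m inch '[[0,0,0,0,0,0,0],[0,0,0,0,0,0,0],[0,0,0,0,0,0,0],[0,0,0,0,0,0,0],[0,0,0,0,0,0,0],[0,0,0,0,0,0,0],[0,0,0,0,0,0,0],[0,0,0,0,0,0,0],[0,0,0,0,0,0,0],[0,0,0,0,0,0,0],[0,0,0,0,0,0,0],[0,0,0,0,0,0,0]]'
```

```text
time: 11.38
tool_pos: [506.4, -225.6, 46.2]
ee_rot: [3.141, -0.0, 1.186]
ft_force: [-0.0, 0.2, 8.9]
width: 0.0
```

```bash
python3 -m inch '[[0,0,-1,0,0,0,0],[0,0,-2,0,0,0,0],[0,0,-2,0,0,0,0],[0,0,-3,0,0,0,0],[0,0,-3,0,0,0,0],[0,0,-3,0,0,0,0],[0,0,-3,0,0,0,0],[0,0,-3,0,0,0,0],[0,0,0,0,0,0,0],[0,0,0,0,0,0,0],[0,0,0,0,0,0,0]]'
```

```text
time: 12.3
tool_pos: [506.2, -225.4, 65.7]
ee_rot: [-3.141, -0.0, 1.186]
ft_force: [0.1, -0.8, 0.4]
width: 0.002
```

Released. Next, straight up by about 140 mm.

```bash
python3 -m inch '[[0,0,-5,0,0,0,0],[0,0,-10,0,0,0,0],[0,0,-16,0,0,0,0],[0,0,-18,0,0,0,0],[0,0,-18,0,0,0,0],[0,0,-18,0,0,0,0],[0,0,-18,0,0,0,0],[0,0,-16,0,0,0,0],[0,0,-12,0,0,0,0],[0,0,-6,0,0,0,0],[0,0,-3,0,0,0,0],[0,0,0,0,0,0,0]]'
```

```text
time: 13.3
tool_pos: [506.4, -225.6, 206.5]
ee_rot: [3.141, 0.0, 1.186]
ft_force: [0.4, 0.4, -0.2]
width: 0.004
```

```bash
python3 -m inch '[[0,0,0,0,0,0,0],[0,0,0,0,0,0,0],[0,0,0,0,0,0,0],[0,0,0,0,0,0,0]]'
python3 - <<'E'
from h import *
s=r.get_state();p=vision.capture("wrist");cv2.imwrite("pics/w3.png",p["img"])
w=(p["img"].min(2)>235).astype(np.uint8)
n,l,st,c=cv2.connectedComponentsWithStats(w)
for i in range(1,n):
    if st[i,4]>300: print(st[i],c[i],*wplane(p,s,c[i],54))
print(s["time"],s["tool_pos"],s["ft_force"])
p=vision.capture("scene");cv2.imwrite("pics/scene3.png",p["img"])
a=cv2.imread("pics/scene0.png"); cv2.imwrite("pics/cmp.png",np.hstack([a[140:260,140:300],p["img"][140:260,140:300]]).repeat(2,0).repeat(2,1))
E
```

```text
time: 13.63
tool_pos: [506.1, -225.4, 205.2]
ee_rot: [-3.14, -0.0, 1.186]
ft_force: [0.3, -0.2, -0.9]
width: 0.002
[ 510   88   25   60 1008] [522.36904762 117.56051587] [526.08490682 -23.51956195  54.        ] [194.55354514 -57.10939119 151.28765808]
[ 259  167   43   41 1365] [280.30549451 187.30989011] [ 506.50300449 -225.14958634   54.        ] [  0.31732811   0.42661309 151.15409294]
13.6333 [ 506.14126326 -225.39853902  205.15439019] [ 0.26008779 -0.17150702 -0.86702686]
```

View pics/cmp.png

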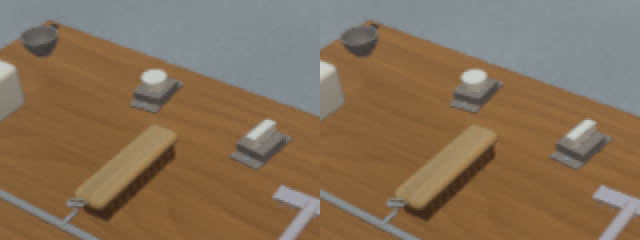

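View pics/scene3.png

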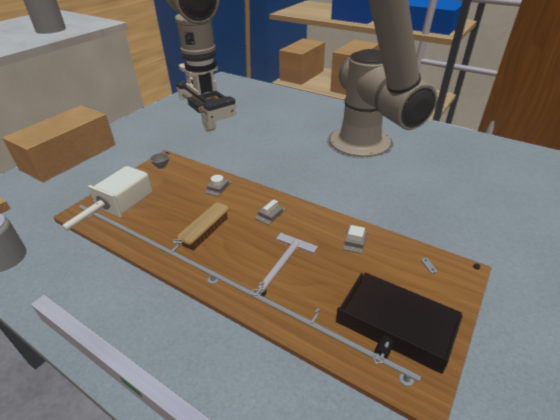

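The before and after crops match. The round plunger stands out as it did at first, at (217, 181). Nothing has moved, and the hand hangs clear above it at (205, 110). Handing in.

```bash
python3 -c "
from cell import hand_in; print(hand_in())"
```

```text
the job is handed in; nothing more can be done
None
```

I tested the round-plunger catch and handed the job in at about 13.7 s. `hand_in` gives no verdict, so I can't confirm that it passed.

- **Press:** I pushed the plunger straight down with the shut fingertips until it met its stop. The tip stopped at z = 46.2 mm, about 7.8 mm in, and stayed there for just over two seconds. The force readings rose from 6.9 to 8.9 N, against the 30 N limit.
- **Release:** I then let it go and raised the fingertips to z = 205 mm. The grasp point is about 170 mm above the plunger's top. Force readings at the end were within 1 N of zero.
- **Last checks:** The last scene picture looks the same as the first, with the round plunger back out and the tools, small parts and other two catches where they were. The wrist camera found the plunger's top within 0.2 mm, sideways, of where it was before the press. I judged its height only by eye, because there is no direct reading of the plunger's travel.
- **Disagreements:** At first the overhead and oblique views differed by about 13 mm on the plunger's position. A first wrist picture, taken before the arm had settled, was about 5 pixels off. I positioned the hand using later wrist pictures, which agreed with each other.

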